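# Unclip the transport box and load the reagent pack

### The job

Flip both sprung clips off the ends of the transport box, then lift off the lid by its handle and lay it flat, right way up, on the bench mat. Then take the reagent pack out of the box by its handle and set it down, standing on the floor of the loading carrier's free lane; keep it upright and handle it gently: a light grip, no bumps, not dropped. Leave both clips flipped open and do not disturb anything else on the bench.

Things in the scene. Friction and masses are not known exactly. Their poses are not given: they have to be found in the camera images.
- tote: Grey plastic transport box, open-topped under its lid, 150 mm long (y) x 120 mm (x) x 88 mm high, fixed to the bench; rim flange to 166 x 136 mm. Inside 134 x 104 mm, floor 8 mm above the bench, foam strips 30 mm high along the long sides leaving 62 mm between. Origin: centre of its underside; z up; the clips sit on its +y and -y ends.
- clip_a (a joint): Angle (rad) of the steel clip on the box's +y end: 0 shut, hook over the lid's edge; grows as its top swings outward, to a stop at 1.95. Over-centre spring: pushing the tab out takes 5 N at first, less up to 0.47 rad (tab 22 mm farther out), then it snaps open to its stop by itself; let go earlier it snaps shut. Pivot along the box's x, 60 mm above the bench, 76 mm from the box's centre.
- clip_b (a joint): Angle (rad) of the steel clip on the box's -y end: 0 shut, hook over the lid's edge; grows as its top swings outward, to a stop at 1.95. Over-centre spring: pushing the tab out takes 5 N at first, less up to 0.47 rad (tab 22 mm farther out), then it snaps open to its stop by itself; let go earlier it snaps shut. Pivot along the box's x, 60 mm above the bench, 76 mm from the box's centre.
- clip_a_tab (a point): Middle of the thumb tab on the +y clip. Shut, the tab stands up from 100 to 128 mm above the bench, leaning slightly outward: 36 mm wide (box's x), 5 mm thick, 9 mm at its rolled lip; this point is then 112 mm above the bench, 92 mm from the box's centre. Lid top at 96 mm; 40 mm free between tab and the end of the lid's handle, room for shut fingers to push the tab outward.
- clip_b_tab (a point): Middle of the thumb tab on the -y clip. Shut, the tab stands up from 100 to 128 mm above the bench, leaning slightly outward: 36 mm wide (box's x), 5 mm thick, 9 mm at its rolled lip; this point is then 112 mm above the bench, 92 mm from the box's centre. Lid top at 96 mm; 40 mm free between tab and the end of the lid's handle, room for shut fingers to push the tab outward.
- lid: White plastic lid lying loose on the box under the clip hooks, 166 mm (y) x 136 mm (x) x 8 mm, about 0.28 kg, with a 6 mm deep skirt under it that sits in the box mouth with 2 mm play all round. Origin: centre of the plate's underside (88 mm above the bench on the box; 6 mm above whatever the skirt rests on); z up.
- lid_grip (a point): Centre of the lid's bridge handle bar: bar 90 mm long (lid's y), 12 mm wide, 12 mm high, 32 mm above the lid's origin; 18 mm of free height under it.
- mat: Dark rubber bench mat, 240 mm (y) x 210 mm (x), 3 mm thick, flat on the bench to one side of the box, left or right. Origin: centre of its underside; z up.
- pack: Off-white reagent pack standing loose in the box along the box's y: block 100 mm long (x) x 40 mm wide (y) x 46 mm high, an 8 mm high round cap near each end on top and a bridge handle between (76 mm high over all), 0.18 to 0.35 kg. Origin: centre of its underside, 8 mm above the bench in the box; z up. Either end may go first. Delicate: grip with at most 50 N, set down at no more than 3 cm/s.
- pack_grip (a point): Centre of the pack's handle bar: bar 44 mm long (pack's x), 12 mm wide (y), 12 mm high, 70 mm above the pack's origin, 18 mm of free height under it.
- carrier: Beige loading carrier with two open lanes side by side, 130 mm (x) x 134 mm (y) x 24 mm, fixed to the bench on the other side of the box from the mat. Lanes run along its x, each 116 mm long and 52 mm wide inside, 18 mm deep, floor 6 mm above the bench, 70 mm apart centre to centre. Origin: centre of its underside; z up.
- carrier_free (a point): Centre of the floor of the free lane, the carrier's +y lane (35 mm from the carrier's centre).
- pack_old: Bystander, leave alone: a second, equal reagent pack already standing in the carrier's other lane (its -y lane). Origin: centre of its underside.
- tuberack: Bystander, leave alone: rack of five capped tubes, 110 x 24 x 82 mm. Origin: centre of its underside.
- bottle: Bystander, leave alone: bottle, 52 mm across, 95 mm high. Origin: centre of its underside.
- tipbox: Bystander, leave alone: box of pipette tips, 84 (x) x 122 (y) x 61 mm. Origin: centre of its underside.
- beaker: Bystander, leave alone: glass beaker, 68 mm across, 80 mm high. Origin: centre of its underside.
- pipette: Bystander, leave alone: hand pipette lying flat, 220 mm long (x), 24 mm high. Origin: on the bench below its body.
Not all that is in view belongs to the job. There is more than one size of the carrier; the job needs the smaller. Several things have the shape of the lid; the one meant has the colours described above.

How it is judged:
By the outcome, as a careful person would: the job done as asked, in the order asked, and still so for the second after the job is handed in, with the robot touching nothing.
It also fails if it takes over 67 s, if anything falls off the work surface, if the arm or the gripper's body presses on something with over 40 N, if the wrist force passes 120 N, or if a joint passes its speed limit or range.

### The arm

A 6-joint arm with a two-finger parallel gripper is mounted at the origin on the work surface. World frame = base frame: x ahead of the robot, y to its left, z up, the work surface at z = 0. Lengths are in m, angles in degrees, forces in N, time in s.
With the tool pointing down it reaches from about 0.25 to 0.725 m from the base axis. Payload 9.7 kg.
Tool frame: the origin (TCP) lies between the finger pads; the fingertips stand 11 mm ahead of it and the grasp point (between the pads) lies 8 mm behind it; z points along the fingers, x is the direction in which the jaws open and shut, and the axes are right-handed (so a half turn about z gives the same grasp; the last joint's range is limited). The gripper opens to 85 mm and grips with 20 to 120 N. Pads are 22 mm wide; open, the fingers measure 114 mm over their backs; the gripper's body (76 mm by 85 mm) begins 54 mm behind the grasp point. The pads swing forward as they close: fully open they stand 13 mm farther back than shut.
Start: joints at [68.583, 4.979, 10.078, 95.1, 0, 90], TCP at [0.201, 0.512, 0.242] pointing down, gripper open.
Joint ranges: [-179.16, 179.16], [-48.56, 103.87], [-65.8, 70.77], [-126.05, 130.52], [-82.76, 87.17], [-180, 180]. Speed limits (degrees/s): [127.2, 127.2, 147.25, 180, 180, 180].

### API

Orientations are given as [roll, pitch, yaw] about the fixed x, y, z axes, in that order (R = Rz(yaw) Ry(pitch) Rx(roll)).
In Python, from workcell import get_obs, camera, job_done, spotter gives the robot as it stands.
- The arm moves only by the tool play_rows, never from a script. Its argument "rows" is a list of rows, each a list of 3 entries, a list of its own where there are three numbers: the closure, from 0 (fully open) to 1 (shut), then the shift along the tool's x, y, z in cm, then the turn, a rotation vector about the tool's x, y, z in degrees. In form: [[claw, [x, y, z], [wx, wy, wz]], ...]. A call has 1 to 12 rows; each row shifts and turns the pose as measured when the row begins, along the tool's axes as they then stand; what a row does not reach is not made up. A row lasts 1/10 s, in which the tool goes at most 50 mm and 8.59 degrees, less where a joint would pass 70% of its speed; a pose out of reach is approached as far as the arm can. A call is refused whole if a number of a shift passes 5 or a number of a turn 8.59, either way. A call with a gripper value outside its range is refused whole. The fingers move at their own pace and stop on an object; "newtons" is the grip in N (left out, the last holds). Time passes only in rows, so rows that do not move let the fingers close. It gives the time, the measured TCP pose, the force and the opening at its end, in the units of the state.
- get_obs(): the state, without advancing time (a new reading comes with each control period).
- camera(name): name is "scene" or "top"; returns a dict with "img" (400x640x3 uint8, red, green, blue), "intrinsics" (3x3 intrinsics, pixels), "k1" (the pictures are not rectified: a ray, as slopes to the right and down, at radius r is drawn at 1 + k1 r^2 times it, then the intrinsics apply), "xyz" and "orientation" of the camera in the world. Camera axes: x right, y down, z forward; pixel columns grow to the right and rows downward; lengths in m; the calibration is good to about 2 mm. A picture is of the moment at which its call begins. There is no depth.
- job_done(): hands the job in, once; it reports no verdict.
Trained networks look in a picture, given as the dict that the camera call returned (one of the last four; its "shot" number tells which), for a name from the list of things; names that differ only in an ending like _2 or _b are one class to them, and where a whole thing is asked for, a point or a joint stands for the part that bears it (a point fixed in the world has none). Each returns a list of dicts, best first, with "confidence" (0 to 1); they miss things now and then, are a little off and sometimes report something else, mostly with a low value. They report only what shows in the picture. A call takes as long as a camera call. They do not tell look-alikes from the thing itself.
- spotter.spot_in(picture, thing): "point" ([x, y, z] in m, in world coordinates, good to about 4 mm: the middle of the surface that is visible of it).
- spotter.trace(picture, thing): "pixels" (400x640 bool, what is visible of it).
The state is a dict: "time": time; "q": joint angles; "qd": joint speeds; "joint_efforts": joint torques, N m; "ee_pos": TCP position; "tcp_rot": TCP orientation; "wrist_force": force on the tool from outside, world axes, zero at the start; "torque": the same for the moment, N m; "opening": finger opening in m.
Only numpy, scipy, OpenCV 4.12 (cv2) and the standard library are available. Lean on these libraries where they do the work, as an engineer would, in place of code of your own. Each camera call takes 0.05 s, during which the arm holds its last target.

## Working session

There is one attempt and no reset: what is moved stays moved. The work goes in short steps, Python scripts to look and compute and a tool call to move; the robot and the scene stay as the last step left them, time stands still between calls to the robot, and variables do not carry over. Pictures are saved under pics/ and viewed, and the job is handed in when it is done.

Besides the shell and the picture viewer there is one more tool, called after "Request:" by a JSON object that holds its "op" and its "data". play_rows: Moves the arm, as the interface text tells. Its arguments: {"type":"object","properties":{"rows":{"type":"array","items":{"type":"array"}},"newtons":{"type":"number"}},"required":["rows"]}

```bash
ls; mkdir -p pics; python3 - <<'E'
from workcell import get_obs,camera,spotter
import cv2,pickle
print(get_obs())
for n in("scene","top"):
    c=camera(n); cv2.imwrite(f"pics/{n}0.png",c["img"][:,:,::-1]); pickle.dump(c,open(f"{n}0.pkl","wb"))
    print(n,c["intrinsics"],c["k1"],c["xyz"],c["orientation"],c["shot"])
    for t in["tote","clip_a_tab","lid","mat","carrier","pack_old","tuberack","bottle","tipbox","beaker","pipette"]:
        print(t,[(round(d["confidence"],2),[round(float(v),3) for v in d["point"]]) for d in spotter.spot_in(c,t)])
E
```

```text
pics
{'time': 0.0, 'q': array([ 6.85829209e+01,  5.01215732e+00,  1.00341167e+01,  9.50992271e+01,
       -2.06899054e-03,  9.00005400e+01]), 'qd': array([ 0.06757262, -0.07921502,  0.01169582,  0.00993814,  0.00162007,
        0.00535991]), 'joint_efforts': array([-3.71671291e-06, -5.20390391e+01,  4.64807189e+01,  1.62577943e-02,
       -1.62533922e-05, -2.90986111e-05]), 'ee_pos': array([0.20076636, 0.51181909, 0.24156989]), 'tcp_rot': array([1.79997930e+02, 7.72677316e-02, 6.85823809e+01]), 'wrist_force': array([-0.76007993, -0.24451454, -0.88337597]), 'torque': array([ 0.01532256,  0.06254772, -0.02913413]), 'opening': 0.0855678242639731}
scene [[493.79839467   0.         322.58327068]
 [  0.         493.79839467 201.60273624]
 [  0.           0.           1.        ]] -0.07904484036918055 [1.07069821 0.42330905 1.3340629 ] [-150.46475061   -0.60013736  128.99631595] 1
tote [(0.91, [0.613, 0.033, 0.055])]
clip_a_tab [(0.58, [0.557, 0.1, 0.098])]
lid [(0.86, [0.23, -0.326, 0.015]), (0.74, [0.567, 0.009, 0.096])]
mat [(0.6, [0.499, -0.351, 0.002])]
carrier [(0.74, [0.256, 0.404, 0
[... 494 characters left out ...]
         0.           1.        ]] 0.009493901554415568 [ 0.30943494 -0.0117481   1.4535921 ] [-1.72156666e+02  1.30352758e-01 -9.03582884e+01] 2
tote [(0.53, [0.557, 0.001, 0.099]), (0.39, [0.372, -0.152, 0.073])]
clip_a_tab [(0.6, [0.555, 0.002, 0.103]), (0.42, [0.546, 0.094, 0.103])]
lid [(0.67, [0.56, 0.011, 0.099]), (0.58, [0.222, -0.326, 0.01])]
mat [(0.86, [0.495, -0.355, 0.004])]
carrier [(0.85, [0.255, 0.397, 0.011]), (0.8, [0.489, 0.382, 0.011])]
pack_old [(0.9, [0.489, 0.324, 0.057])]
tuberack [(0.57, [0.363, 0.144, 0.049])]
bottle [(0.76, [0.371, -0.152, 0.073])]
tipbox [(0.88, [0.777, 0.198, 0.052])]
beaker [(0.89, [0.789, -0.223, 0.04])]
pipette [(0.97, [0.775, -0.003, 0.019])]
```

View pics/scene0.png

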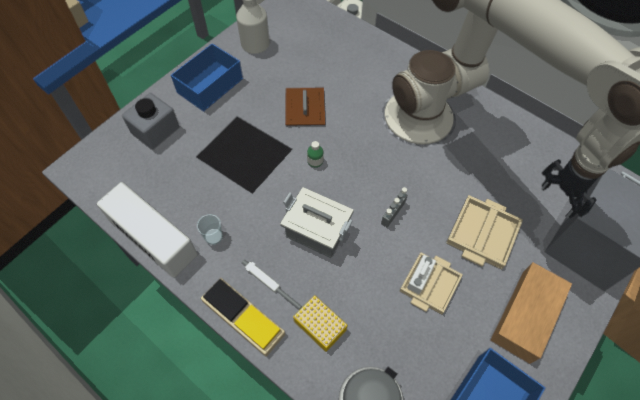

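View pics/top0.png

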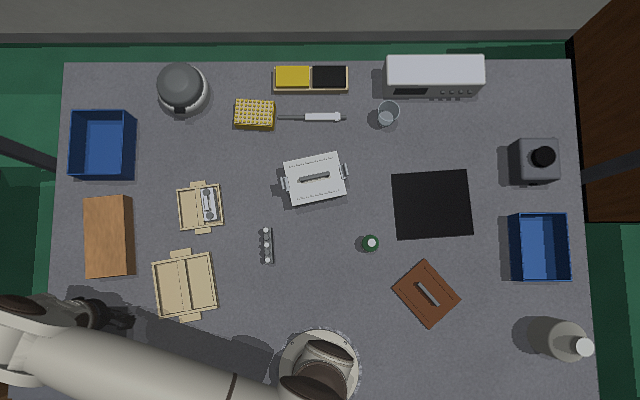

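```bash
cat > h.py <<'E'
import numpy as np,cv2,pickle
from scipy.spatial.transform import Rotation as R
def ray(c,uv):
    K=c["intrinsics"];uv=np.atleast_2d(np.array(uv,float))
    d=np.c_[(uv[:,0]-K[0,2])/K[0,0],(uv[:,1]-K[1,2])/K[1,1]]
    s=d.copy()
    for _ in range(20): s=d/(1+c["k1"]*(s**2).sum(1,keepdims=True))
    v=np.c_[s,np.ones(len(s))]
    return R.from_euler("xyz",c["orientation"],degrees=True).apply(v)
def atz(c,uv,z):
    v=ray(c,uv); o=np.array(c["xyz"]); return o+v*((z-o[2])/v[:,2])[:,None]
def proj(c,p):
    p=np.atleast_2d(p)-np.array(c["xyz"]); q=R.from_euler("xyz",c["orientation"],degrees=True).inv().apply(p)
    s=q[:,:2]/q[:,2:]; s=s*(1+c["k1"]*(s**2).sum(1,keepdims=True)); K=c["intrinsics"]
    return np.c_[s[:,0]*K[0,0]+K[0,2],s[:,1]*K[1,1]+K[1,2]]
def crop(c,u0,v0,w,h,f,name,pts=None):
    im=cv2.resize(c["img"][v0:v0+h,u0:u0+w,::-1],None,fx=f,fy=f,interpolation=cv2.INTER_CUBIC)
    if pts is not None:
        for P in pts:
            q=((proj(c,P)-[u0,v0]+0.5)*f).astype(int)
            cv2.polylines(im,[q.reshape(-1,1,2)],True,(0,0,255),1)
    cv2.imwrite(name,im)
def box(x,y,yaw,ox,oy,lx,ly,z):
    a=np.array([[-lx/2,-ly/2],[lx/2,-ly/2],[lx/2,ly/2],[-lx/2,ly/2]])+[ox,oy]
    t=np.radians(yaw);a=a@np.array([[np.cos(t),np.sin(t)],[-np.sin(t),np.cos(t)]])
    return np.c_[a+[x,y],np.full(4,z)]
E
python3 - <<'E'
from h import *
T=pickle.load(open("top0.pkl","rb"));S=pickle.load(open("scene0.pkl","rb"))
from scipy.optimize import minimize
# rough: edges
crop(T,265,140,95,75,8,"pics/a.png",[box(.558,.004,9,0,0,.136,.166,.096)])
crop(T,165,170,75,70,8,"pics/b.png",[box(.49,.383,4,0,0,.130,.134,.024)])
crop(S,270,180,95,75,8,"pics/c.png",[box(.558,.004,9,0,0,.136,.166,.096)])
crop(S,390,240,80,75,8,"pics/d.png",[box(.49,.383,4,0,0,.130,.134,.024)])
E
```

```text
(no output)
```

View pics/a.png

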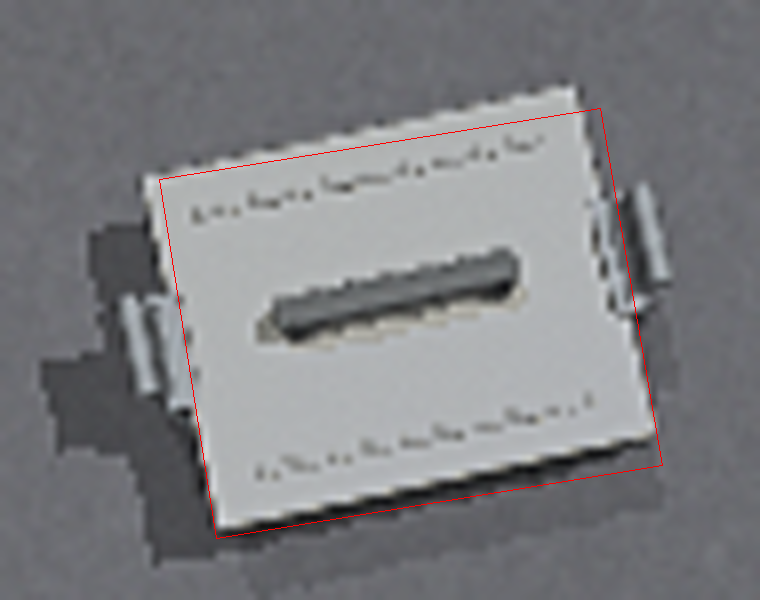

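View pics/b.png

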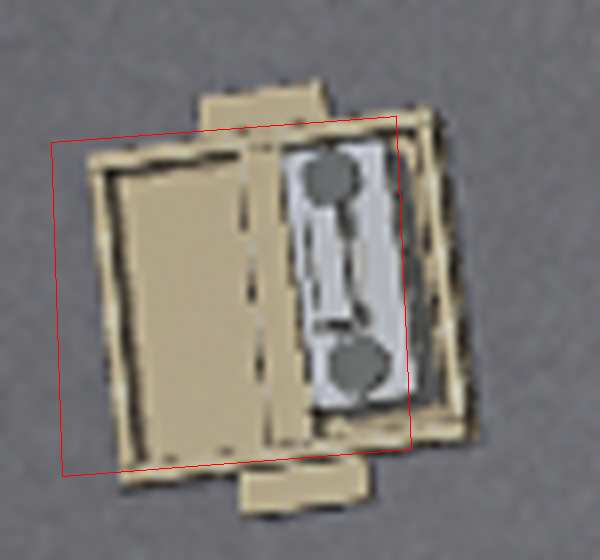

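View pics/c.png

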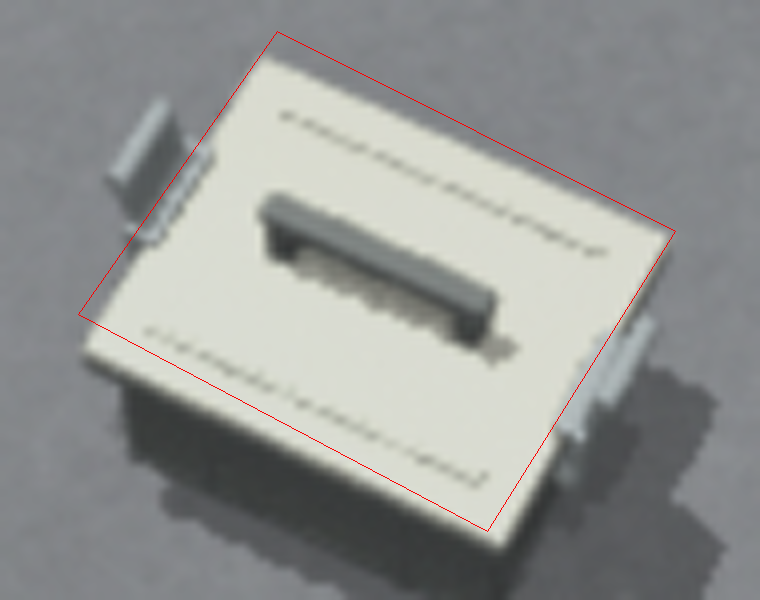

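View pics/d.png

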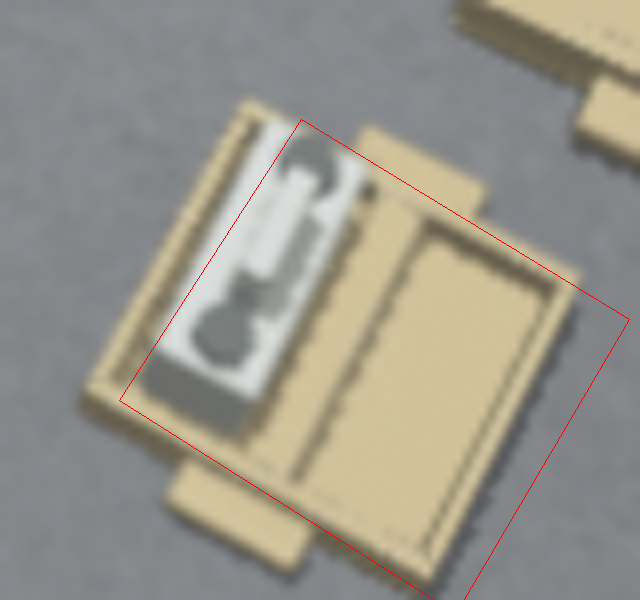

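```bash
cat > fit.py <<'E'
from h import *
from scipy.optimize import least_squares
T=pickle.load(open("top0.pkl","rb"));S=pickle.load(open("scene0.pkl","rb"))
def fit(obs,lx,ly,z,x0):
    def f(p):
        P=box(p[0],p[1],p[2],0,0,lx,ly,z);r=[]
        for c,uv in obs:
            q=proj(c,P); 
            for u in uv: 
                d=q-u; r.append(d[np.argmin((d**2).sum(1))])
        return np.ravel(r)
    s=least_squares(f,x0,x_scale=[.01,.01,1]); return s.x,f(s.x).reshape(-1,2)
def C(l,u0,v0,f): return np.array(l)/f+[u0,v0]-0.5
lt=C([(148,175),(578,87),(657,435),(217,528)],265,140,8);ls=C([(265,58),(675,238),(500,550),(85,350)],270,180,8)
ct=C([(90,158),(432,112),(470,435),(122,485)],165,170,8);cs=C([(250,100),(578,275),(430,585),(88,395)],390,240,8)
for o,a in(([(T,lt),(S,ls)],(.136,.166,.096,[.56,.008,10])),([(T,ct),(S,cs)],(.130,.134,.024,[.49,.38,7]))):
    for oo in(o,o[:1],o[1:]):
        x,r=fit(oo,*a); print(x,np.abs(r).mean(),r.round(1).tolist() if len(oo)==2 else '')
m=[(391,174),(466,169),(474,234),(398,241)]; x,r=fit([(T,np.array(m))],.21,.24,.003,[.495,-.355,5]);print(x,r.round(1).tolist())
E
python3 fit.py
```

```text
[5.64380506e-01 8.75665298e-03 1.16497260e+01] 0.32646495078178894 [[-1.0, -0.0], [-0.1, -0.4], [-0.1, 0.2], [-0.4, 0.3], [-0.2, -0.5], [-0.4, 0.1], [0.1, -0.3], [-0.7, -0.4]]
[5.64383989e-01 7.54380770e-03 1.15259577e+01] 0.2737105818056449 
[5.64525463e-01 9.99131399e-03 1.17709283e+01] 0.2010047503114052 
[0.49040235 0.36574553 7.8746232 ] 0.429692411909004 [[-0.6, -0.5], [-0.4, -0.8], [-0.3, 0.1], [-0.3, 0.1], [-0.7, -0.5], [0.5, -0.0], [0.2, -0.5], [-0.6, -0.8]]
[0.48950369 0.36444146 7.70833056] 0.22863719969549834 
[0.49125674 0.36676652 8.01493682] 0.3525004414490631 
[ 0.49491539 -0.35920976  4.22163799] [[-0.3, 0.3], [0.3, -0.7], [0.6, 0.6], [-0.5, -0.3]]
```

Candidates: there are two lid shapes, white at (315,178) and brown at (426,293) in the top view. The white one is on the box with the clips, so it is the lid. There are also two carriers, at (200,207) and (185,285). The smaller one at (200,207) fits 130×134 mm and holds a pack in its right-hand (−y) lane. The crops above confirm both. First move: close the fingers and turn to the box's yaw.

Request:
{"op": "play_rows", "data": {"rows": [[1,[0,0,0],[0,0,8.1]],[1,[0,0,0],[0,0,8.1]],[1,[0,0,0],[0,0,8.1]],[1,[0,0,0],[0,0,8.1]],[1,[0,0,0],[0,0,8.1]],[1,[0,0,0],[0,0,8.1]],[1,[0,0,0],[0,0,8.1]],[1,[0,0,0],[0,0,0]]], "newtons": 30}}

```text
time: 2.0
ee_pos: [0.2008, 0.512, 0.2423]
tcp_rot: [180.0, -0.0, 9.7]
wrist_force: [1.2, 0.0, 0.6]
opening: 0.0001
```

```bash
cat > go.py <<'E'
import sys
from h import *
from workcell import get_obs
def delta(x,y,z,yaw=None,n=None):
    o=get_obs(); Rm=R.from_euler("xyz",o["tcp_rot"],degrees=True)
    d=Rm.inv().apply(np.array([x,y,z])-o["ee_pos"])*100
    print("t",o["time"],"pos",o["ee_pos"].round(4),"rot",o["tcp_rot"].round(2),"F",o["wrist_force"].round(1),"open",round(o["opening"],4))
    print("tool delta cm",d.round(2),"norm",np.linalg.norm(d).round(2))
    if yaw is not None:
        Rt=R.from_euler("xyz",[180,0,yaw],degrees=True); print("turn tool deg",np.degrees((Rm.inv()*Rt).as_rotvec()).round(2))
    
if __name__=="__main__": delta(*map(float,sys.argv[1:]))
E
python3 go.py .5513 .0725 .242 11.65
```

```text
t 2.0 pos [0.2008 0.512  0.2423] rot [180.    -0.     9.66] F [1.2 0.  0.6] open 0.0001
tool delta cm [2.718e+01 4.921e+01 3.000e-02] norm 56.21
turn tool deg [ 0.   -0.   -1.99]
```

Request:
{"op": "play_rows", "data": {"rows": [[1,[0,0,0],[0,0,-2.0]],[1,[2.5,4.2,0],[0,0,0]],[1,[2.5,4.2,0],[0,0,0]],[1,[2.5,4.2,0],[0,0,0]],[1,[2.5,4.2,0],[0,0,0]],[1,[2.5,4.2,0],[0,0,0]],[1,[2.5,4.2,0],[0,0,0]],[1,[2.5,4.2,0],[0,0,0]],[1,[2.5,4.2,0],[0,0,0]],[1,[2.5,4.2,0],[0,0,0]],[1,[2.5,4.2,0],[0,0,0]],[1,[0,0,0],[0,0,0]]]}}

```text
time: 3.2
ee_pos: [0.5491, 0.1516, 0.2411]
tcp_rot: [-180.0, -0.1, 15.4]
wrist_force: [-0.7, -0.0, -0.9]
opening: 0.0001
```

```bash
python3 go.py .5513 .0725 .125 11.65
```

```text
t 3.2 pos [0.5491 0.1516 0.2411] rot [-1.7997e+02 -1.3000e-01  1.5420e+01] F [-0.7 -0.  -0.9] open 0.0001
tool delta cm [-1.92  7.69 11.6 ] norm 14.05
turn tool deg [-0.03 -0.13  3.77]
```

Request:
{"op": "play_rows", "data": {"rows": [[1,[0,0,0],[0,-0.1,3.8]],[1,[-0.7,3.8,0],[0,0,0]],[1,[-0.7,3.9,0],[0,0,0]],[1,[0,0,3.0],[0,0,0]],[1,[0,0,3.0],[0,0,0]],[1,[0,0,0],[0,0,0]]]}}

```text
time: 3.8
ee_pos: [0.5514, 0.0706, 0.1795]
tcp_rot: [-179.9, -0.1, 12.8]
wrist_force: [0.5, 0.7, -0.2]
opening: 0.0002
```

```bash
python3 go.py .5513 .0725 .122 11.65; python3 - <<'E'
from h import *
from workcell import camera
for n,(u,v) in dict(scene=(265,130),top=(265,110)).items():
    c=camera(n); crop(c,u,v,110,110,5,f"pics/p1{n}.png")
E
python3 -c "
import cv2,numpy as np
cv2.imwrite('pics/p1.png',np.hstack([cv2.resize(cv2.imread('pics/p1%s.png'%n),(400,400)) for n in('scene','top')]))"
```

```text
t 3.8 pos [0.5514 0.0706 0.1795] rot [-1.7993e+02 -7.0000e-02  1.2770e+01] F [ 0.5  0.7 -0.2] open 0.0002
tool delta cm [ 0.02 -0.18  5.75] norm 5.76
turn tool deg [-0.07 -0.07  1.12]
```

View pics/p1.png

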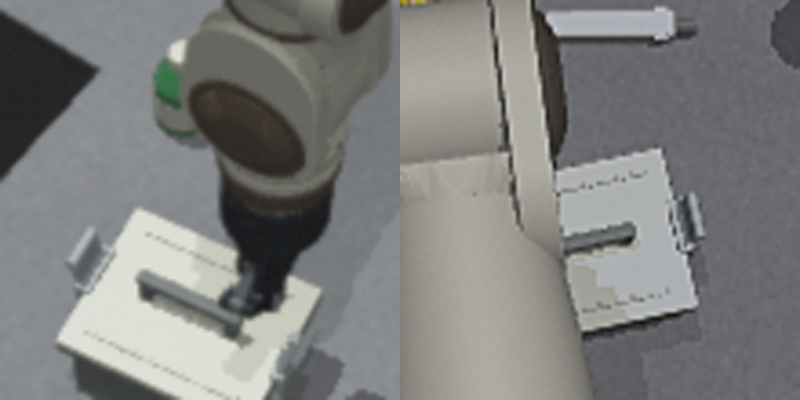

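The scene crop shows the shut fingers at about (240,295), above the gap between the handle's end and the +y tab at (290,360). Descending.

Request:
{"op": "play_rows", "data": {"rows": [[1,[0,-0.1,2.0],[0,0,1.1]],[1,[0,0,2.0],[0,0,0]],[1,[0,0,1.2],[0,0,0]],[1,[0,0,0.5],[0,0,0]],[1,[0,0,0],[0,0,0]]]}}

```text
time: 4.4
ee_pos: [0.556, 0.0751, 0.134]
tcp_rot: [-180.0, -1.0, 12.1]
wrist_force: [-0.3, -0.7, -0.1]
opening: -0.0
```

```bash
python3 go.py .5513 .0725 .118 11.65; python3 - <<'E'
from h import *
from workcell import camera
c=camera("scene"); crop(c,265,130,110,110,5,f"pics/p2.png")
E
```

```text
t 4.4 pos [0.556  0.0751 0.134 ] rot [-179.98   -0.98   12.1 ] F [-0.3 -0.7 -0.1] open -0.0
tool delta cm [-0.55  0.16  1.59] norm 1.69
turn tool deg [-0.02 -0.98  0.45]
```

View pics/p2.png

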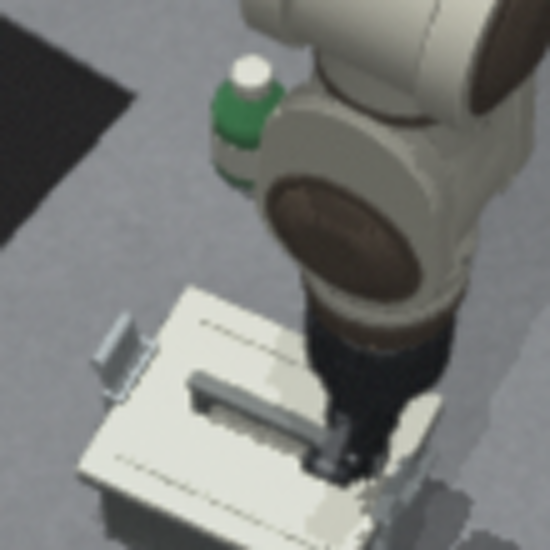

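Request:
{"op": "play_rows", "data": {"rows": [[1,[-0.4,0.1,0.3],[0,-0.9,0.4]],[1,[-0.1,0.0,0.5],[0,0,0]],[1,[0,0,0.5],[0,0,0]],[1,[0,0,0.2],[0,0,0]],[1,[0,0,0],[0,0,0]]]}}

```text
time: 4.95
ee_pos: [0.5522, 0.0731, 0.1205]
tcp_rot: [-180.0, -0.2, 11.7]
wrist_force: [-0.2, -0.1, 0.4]
opening: -0.0
```

```bash
python3 go.py .5463 .0999 .118 11.65
```

```text
t 4.95 pos [0.5522 0.0731 0.1205] rot [-179.99   -0.19   11.67] F [-0.2 -0.1  0.4] open -0.0
tool delta cm [-0.03 -2.75  0.25] norm 2.76
turn tool deg [-0.01 -0.19  0.02]
```

Request:
{"op": "play_rows", "data": {"rows": [[1,[0,-0.5,0.3],[0,0,0]],[1,[0,-0.5,0],[0,0,0]],[1,[0,-0.5,0],[0,0,0]],[1,[0,-0.5,0],[0,0,0]],[1,[0,-0.5,0.1],[0,0,0]],[1,[0,0,0],[0,0,0]]]}}

```text
time: 5.55
ee_pos: [0.5468, 0.0986, 0.116]
tcp_rot: [179.8, -0.2, 11.6]
wrist_force: [0.2, -2.8, -0.0]
opening: 0.0001
```

```bash
python3 go.py .5463 .0999 .118 11.65
```

```text
t 5.55 pos [0.5468 0.0986 0.116 ] rot [179.84  -0.18  11.62] F [ 0.2 -2.8 -0. ] open 0.0001
tool delta cm [-0.02 -0.14 -0.2 ] norm 0.24
turn tool deg [ 0.16 -0.18 -0.03]
```

Request:
{"op": "play_rows", "data": {"rows": [[1,[0,-0.5,0.2],[0,0,0]],[1,[0,-0.5,0.2],[0,0,0]],[1,[0,-0.5,0.1],[0,0,0]],[1,[0,0,0],[0,0,0]]]}}

```text
time: 5.95
ee_pos: [0.5434, 0.1156, 0.1108]
tcp_rot: [180.0, -0.2, 11.7]
wrist_force: [-0.4, 1.0, -0.2]
opening: -0.0001
```

```bash
python3 go.py .5513 .0725 .16 11.65;  python3 - <<'E'
from h import *
from workcell import camera
c=camera("scene"); crop(c,265,150,110,110,5,f"pics/p3.png")
E
```

```text
t 5.95 pos [0.5434 0.1156 0.1108] rot [179.96  -0.2   11.67] F [-0.4  1.  -0.2] open -0.0001
tool delta cm [-0.08  4.39 -4.92] norm 6.59
turn tool deg [ 0.04 -0.2   0.02]
```

View pics/p3.png

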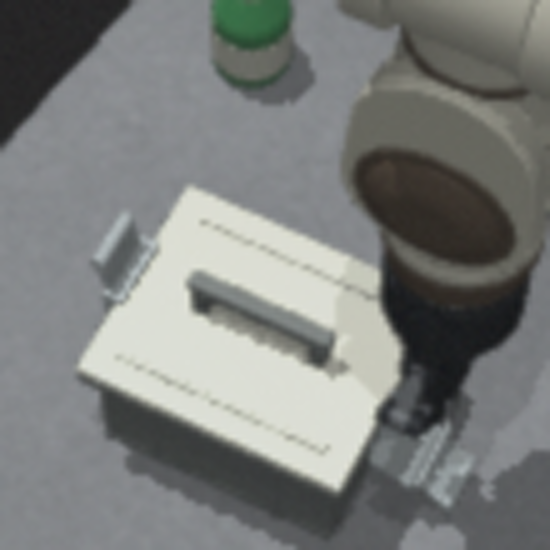

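The +y clip lies open at (440,460). Next, raise the tool and go to the −y clip.

Request:
{"op": "play_rows", "data": {"rows": [[1,[0,0,-2.5],[0,0,0]],[1,[0,0,-2.5],[0,0,0]],[1,[0,2.5,-0.5],[0,0,0]],[1,[0,3.0,0],[0,0,0]],[1,[0,3.0,0],[0,0,0]],[1,[0,3.0,0],[0,0,0]],[1,[0,2.5,0],[0,0,0]],[1,[0,2.0,0],[0,0,0]],[1,[0,0,0],[0,0,0]]]}}

```text
time: 6.9
ee_pos: [0.5771, -0.0458, 0.1689]
tcp_rot: [-180.0, -0.3, 11.9]
wrist_force: [0.5, -0.0, 0.4]
opening: -0.0002
```

```bash
python3 go.py .5775 -.0549 .16 11.65
```

```text
t 6.9 pos [ 0.5771 -0.0458  0.1689] rot [-179.97   -0.31   11.87] F [ 0.5 -0.   0.4] open -0.0002
tool delta cm [-0.15  0.9   0.89] norm 1.27
turn tool deg [-0.03 -0.31  0.22]
```

Request:
{"op": "play_rows", "data": {"rows": [[1,[-0.1,0.9,0.3],[0,-0.3,0.2]],[1,[0,0,1.0],[0,0,0]],[1,[0,0,1.0],[0,0,0]],[1,[0,0,1.0],[0,0,0]],[1,[0,0,0],[0,0,0]]]}}

```text
time: 7.4
ee_pos: [0.5774, -0.0533, 0.1321]
tcp_rot: [-179.9, 0.1, 11.7]
wrist_force: [-0.7, -0.3, 0.1]
opening: 0.0003
```

```bash
python3 go.py .5775 -.0549 .118 11.65
```

```text
t 7.4 pos [ 0.5774 -0.0533  0.1321] rot [-1.7989e+02  7.0000e-02  1.1740e+01] F [-0.7 -0.3  0.1] open 0.0003
tool delta cm [-0.02  0.16  1.41] norm 1.42
turn tool deg [-0.11  0.07  0.09]
```

Request:
{"op": "play_rows", "data": {"rows": [[1,[0,0.1,0.6],[0,0,0]],[1,[0,0,0.6],[0,0,0]],[1,[0,0,0.2],[0,0,0]],[1,[0,0.5,0],[0,0,0]],[1,[0,0.5,0],[0,0,0]],[1,[0,0.5,0],[0,0,0]],[1,[0,0.5,0],[0,0,0]],[1,[0,0.5,0.1],[0,0,0]],[1,[0,0,0],[0,0,0]]]}}

```text
time: 8.3
ee_pos: [0.5828, -0.079, 0.1158]
tcp_rot: [-179.7, 0.1, 11.9]
wrist_force: [0.0, 2.8, -1.2]
opening: -0.0001
```

```bash
python3 go.py .5859 -.0955 .112 11.65
```

```text
t 8.3 pos [ 0.5828 -0.079   0.1158] rot [-1.7973e+02  7.0000e-02  1.1860e+01] F [ 0.   2.8 -1.2] open -0.0001
tool delta cm [-0.04  1.68  0.37] norm 1.72
turn tool deg [-0.27  0.07  0.21]
```

Request:
{"op": "play_rows", "data": {"rows": [[1,[0,0.5,0.2],[0,0,0]],[1,[0,0.5,0.2],[0,0,0]],[1,[0,0.5,0.1],[0,0,0]],[1,[0,0.2,0],[0,0,0]],[1,[0,0,0],[0,0,0]]]}}

```text
time: 8.8
ee_pos: [0.5871, -0.0985, 0.1108]
tcp_rot: [-179.9, 0.0, 11.8]
wrist_force: [0.3, -0.1, -0.4]
opening: 0.0001
```

```bash
python3 go.py .5644 .0088 .17 11.65;  python3 - <<'E'
from h import *
from workcell import camera
c=camera("scene"); crop(c,255,150,110,110,5,f"pics/p4.png")
E
```

```text
t 8.8 pos [ 0.5871 -0.0985  0.1108] rot [-1.7988e+02  3.0000e-02  1.1790e+01] F [ 0.3 -0.1 -0.4] open 0.0001
tool delta cm [ -0.03 -10.98  -5.9 ] norm 12.47
turn tool deg [-0.12  0.03  0.14]
```

View pics/p4.png

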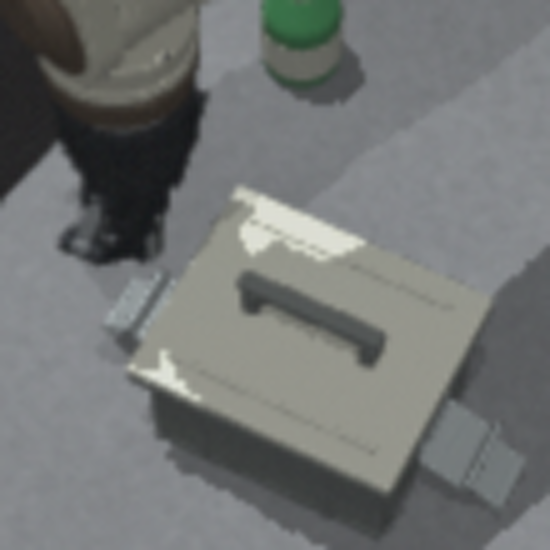

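Both clips are open: −y at (140,305), +y at (470,450). Next is the lid handle.

Request:
{"op": "play_rows", "data": {"rows": [[1,[0,0,-2.5],[0,0,0]],[1,[0,0,-2.8],[0,0,0]],[0.4,[0,-2.5,-0.5],[0,0,0]],[0.4,[0,-3.0,0],[0,0,0]],[0.4,[0,-2.5,0],[0,0,0]],[0.4,[0,-1.5,0],[0,0,0]],[0.4,[0,-0.5,0],[0,0,0]],[0.4,[0,0,0],[0,0,0]]]}}

```text
time: 9.65
ee_pos: [0.5662, 0.0019, 0.1717]
tcp_rot: [-180.0, -0.0, 11.7]
wrist_force: [0.3, 0.0, 0.4]
opening: 0.0515
```

```bash
python3 go.py .5644 .0088 .113 11.65
```

```text
t 9.65 pos [0.5662 0.0019 0.1717] rot [-1.7995e+02 -2.0000e-02  1.1720e+01] F [0.3 0.  0.4] open 0.0515
tool delta cm [-0.04 -0.7   5.87] norm 5.92
turn tool deg [-0.05 -0.02  0.07]
```

Request:
{"op": "play_rows", "data": {"rows": [[0.4,[0,-0.7,0.5],[0,0,0]],[0.4,[0,0,1.5],[0,0,0]],[0.4,[0,0,1.5],[0,0,0]],[0.4,[0,0,1.2],[0,0,0]],[0.4,[0,0,0.5],[0,0,0]],[0.4,[0,0,0],[0,0,0]]]}}

```text
time: 10.25
ee_pos: [0.5644, 0.0063, 0.113]
tcp_rot: [-180.0, 0.2, 11.5]
wrist_force: [-0.1, 0.7, 0.5]
opening: 0.0515
```

```bash
python3 go.py .5644 .0088 .113 11.65
```

```text
t 10.25 pos [0.5644 0.0063 0.113 ] rot [-1.7997e+02  1.6000e-01  1.1540e+01] F [-0.1  0.7  0.5] open 0.0515
tool delta cm [ 0.05 -0.24 -0.  ] norm 0.25
turn tool deg [-0.03  0.16 -0.11]
```

Request:
{"op": "play_rows", "data": {"rows": [[1,[0,-0.2,0],[0,0,0]],[1,[0,0,0],[0,0,0]],[1,[0,0,0],[0,0,0]],[1,[0,0,0],[0,0,0]],[1,[0,0,0],[0,0,0]],[1,[0,0,0],[0,0,0]]], "newtons": 40}}

```text
time: 10.85
ee_pos: [0.5644, 0.0082, 0.1138]
tcp_rot: [-180.0, 0.1, 11.5]
wrist_force: [0.6, -0.6, -2.2]
opening: 0.011
```

Request:
{"op": "play_rows", "data": {"rows": [[1,[0,0,-0.5],[0,0,0]],[1,[0,0,-0.7],[0,0,0]],[1,[0,0,-1.0],[0,0,0]],[1,[0,0,-1.5],[0,0,0]],[1,[0,0,-2.0],[0,0,0]],[1,[0,0,-2.0],[0,0,0]],[1,[0,0,-1.0],[0,0,0]],[1,[0,0,0],[0,0,0]]]}}

```text
time: 11.65
ee_pos: [0.5644, 0.0082, 0.2082]
tcp_rot: [-180.0, 0.0, 11.5]
wrist_force: [0.5, -0.4, -2.4]
opening: 0.0113
```

```bash
python3 go.py .495 -.359 .2 4;  python3 - <<'E'
from h import *
from workcell import camera
c=camera("scene"); crop(c,255,120,120,140,4,f"pics/p5.png")
E
```

```text
t 11.65 pos [0.5644 0.0082 0.2082] rot [-1.800e+02  4.000e-02  1.152e+01] F [ 0.5 -0.4 -2.4] open 0.0113
tool delta cm [-14.13  34.59   0.83] norm 37.38
turn tool deg [-0.    0.04  7.52]
```

View pics/p5.png

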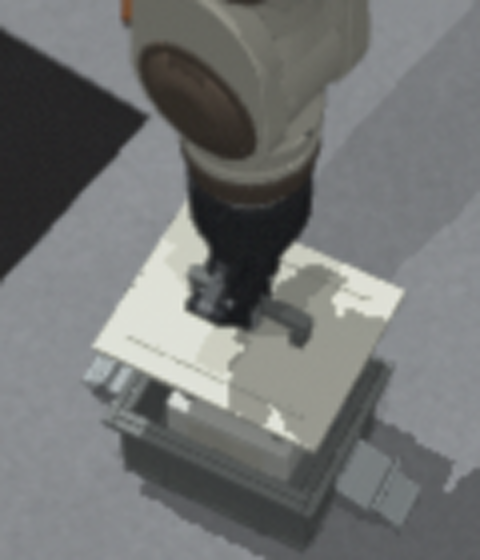

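The lid is held level above the box, and the pack shows inside at (230,430). Carrying it to the mat.

Request:
{"op": "play_rows", "data": {"rows": [[1,[0,0,0],[0,0,3.7]],[1,[-0.8,2.0,0],[0,0,3.8]],[1,[-0.8,3.0,0],[0,0,0]],[1,[-0.8,3.0,0],[0,0,0]],[1,[-0.8,3.0,0],[0,0,0]],[1,[-0.8,3.0,0],[0,0,0]],[1,[-0.8,3.0,0],[0,0,0]],[1,[-0.8,3.0,0],[0,0,0]],[1,[-0.8,3.0,0],[0,0,0]],[1,[-0.8,3.0,0],[0,0,0]],[1,[-0.8,3.0,0],[0,0,0]],[1,[-0.8,2.0,0],[0,0,0]]]}}

```text
time: 12.9
ee_pos: [0.4928, -0.3154, 0.1931]
tcp_rot: [-179.6, 1.0, 4.0]
wrist_force: [0.4, 0.5, -2.8]
opening: 0.011
```

Request:
{"op": "play_rows", "data": {"rows": [[1,[-0.4,1.0,0],[0,0,0]],[1,[0,0,0],[0,0,0]]]}}

```text
time: 13.1
ee_pos: [0.4878, -0.3279, 0.1906]
tcp_rot: [-179.5, 1.1, 3.8]
wrist_force: [-0.8, 0.6, -3.0]
opening: 0.0109
```

```bash
python3 go.py .495 -.359 .2 4
```

```text
t 13.1 pos [ 0.4878 -0.3279  0.1906] rot [-179.5     1.14    3.85] F [-0.8  0.6 -3. ] open 0.0109
tool delta cm [ 0.49  3.15 -0.97] norm 3.33
turn tool deg [-0.5   1.14 -0.16]
```

Request:
{"op": "play_rows", "data": {"rows": [[1,[0.2,1.5,0],[-0.5,1.1,0]],[1,[0.2,1.6,0],[0,0,0]],[1,[0,0,2.5],[0,0,0]],[1,[0,0,3.0],[0,0,0]],[1,[0,0,2.5],[0,0,0]],[1,[0,0,2.0],[0,0,0]],[1,[0,0,1.0],[0,0,0]],[1,[0,0,0],[0,0,0]]]}}

```text
time: 13.9
ee_pos: [0.4987, -0.3566, 0.0763]
tcp_rot: [179.8, -0.4, 4.3]
wrist_force: [-1.1, -0.2, -2.0]
opening: 0.0111
```

```bash
python3 go.py .495 -.359 .035 4;python3 - <<'E'
from h import *
from workcell import camera
c=camera("scene"); crop(c,180,80,130,130,4,f"pics/p6.png")
E
```

```text
t 13.9 pos [ 0.4987 -0.3566  0.0763] rot [179.84  -0.39   4.25] F [-1.1 -0.2 -2. ] open 0.0111
tool delta cm [-0.42  0.21  4.13] norm 4.16
turn tool deg [ 0.16 -0.39  0.25]
```

View pics/p6.png

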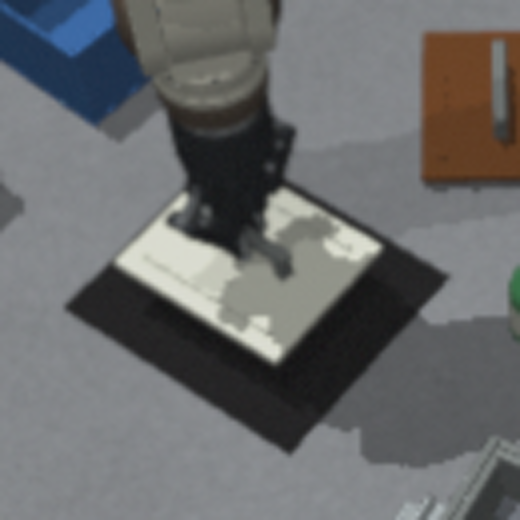

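Request:
{"op": "play_rows", "data": {"rows": [[1,[-0.2,0.1,0.7],[0.1,-0.3,0]],[1,[-0.1,0,1.0],[0,0,0]],[1,[0,0,0.7],[0,0,0]],[1,[0,0,0.5],[0,0,0]],[1,[0,0,0.3],[0,0,0]],[1,[0,0,0.2],[0,0,0]],[1,[0,0,0],[0,0,0]]]}}

```text
time: 14.65
ee_pos: [0.4978, -0.3592, 0.0442]
tcp_rot: [179.7, -0.4, 4.3]
wrist_force: [-0.5, 0.2, -2.7]
opening: 0.0113
```

```bash
python3 go.py .495 -.359 .035 4
```

```text
t 14.65 pos [ 0.4978 -0.3592  0.0442] rot [179.71  -0.36   4.28] F [-0.5  0.2 -2.7] open 0.0113
tool delta cm [-0.29 -0.05  0.91] norm 0.96
turn tool deg [ 0.29 -0.36  0.28]
```

Request:
{"op": "play_rows", "data": {"rows": [[1,[0,0,0.3],[0.3,-0.3,0]],[1,[0,0,0.3],[0,0,0]],[1,[0,0,0.2],[0,0,0]],[1,[0,0,0.1],[0,0,0]],[1,[0,0,0.1],[0,0,0]],[1,[0,0,0],[0,0,0]]]}}

```text
time: 15.25
ee_pos: [0.4984, -0.3595, 0.0349]
tcp_rot: [180.0, -0.1, 4.3]
wrist_force: [0.2, -0.3, -3.0]
opening: 0.011
```

Request:
{"op": "play_rows", "data": {"rows": [[1,[0,0,0.1],[0,0,0]],[1,[0,0,0.1],[0,0,0]],[1,[0,0,0],[0,0,0]]]}}

```text
time: 15.55
ee_pos: [0.4986, -0.3596, 0.0349]
tcp_rot: [179.9, -0.2, 4.3]
wrist_force: [-0.5, 0.5, -3.0]
opening: 0.0109
```

Request:
{"op": "play_rows", "data": {"rows": [[1,[0,0,0.2],[0,0,0]],[1,[0,0,0.1],[0,0,0]],[1,[0,0,0],[0,0,0]]]}}

```text
time: 15.85
ee_pos: [0.4988, -0.3598, 0.0348]
tcp_rot: [179.8, -0.3, 4.3]
wrist_force: [-1.0, 0.2, -1.7]
opening: 0.0111
```

Request:
{"op": "play_rows", "data": {"rows": [[1,[0,0,0.2],[0,0,0]],[1,[0,0,0],[0,0,0]],[0.4,[0,0,0],[0,0,0]],[0.4,[0,0,0],[0,0,0]],[0.4,[0,0,0],[0,0,0]],[0.4,[0,0,0],[0,0,0]],[0.4,[0,0,-1],[0,0,0]],[0.4,[0,0,-2],[0,0,0]],[0.4,[0,0,-4],[0,0,0]],[0.4,[0,0,-4],[0,0,0]],[0.4,[0,0,-4],[0,0,0]],[0.4,[0,0,0],[0,0,0]]]}}

```text
time: 17.05
ee_pos: [0.4975, -0.359, 0.1915]
tcp_rot: [179.8, -0.3, 4.3]
wrist_force: [0.8, -0.4, 0.0]
opening: 0.0514
```

```bash
python3 go.py .5644 .0088 .2 11.65;python3 - <<'E'
from h import *
from workcell import camera
c=camera("scene"); crop(c,180,90,190,170,4,f"pics/p7.png");pickle.dump(c,open("scene1.pkl","wb"))
c=camera("top"); crop(c,265,130,120,90,6,f"pics/p8.png");pickle.dump(c,open("top1.pkl","wb"))
E
```

```text
t 17.05 pos [ 0.4975 -0.359   0.1915] rot [179.8   -0.32   4.28] F [ 0.8 -0.4  0. ] open 0.0514
tool delta cm [  9.42 -36.18  -0.92] norm 37.39
turn tool deg [ 0.22 -0.31 -7.37]
```

View pics/p7.png

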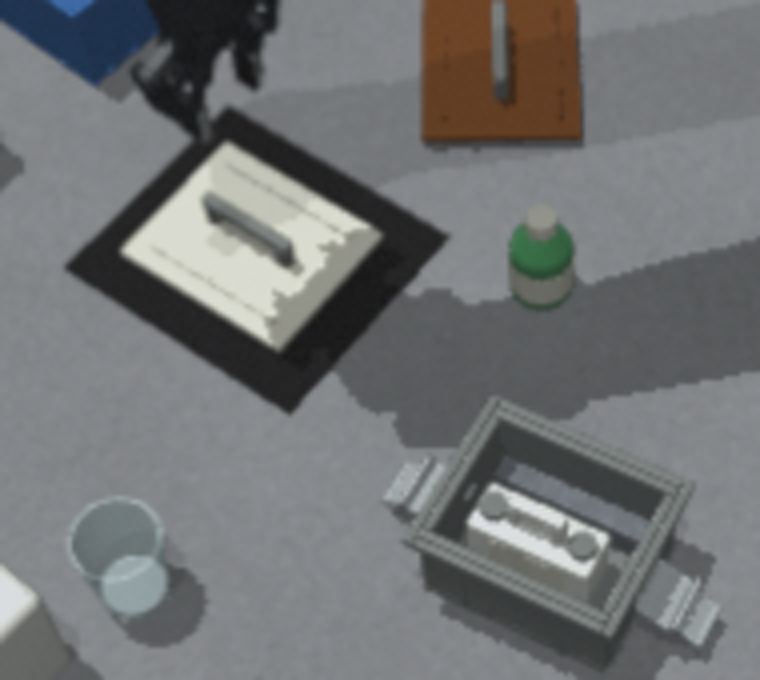

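View pics/p8.png

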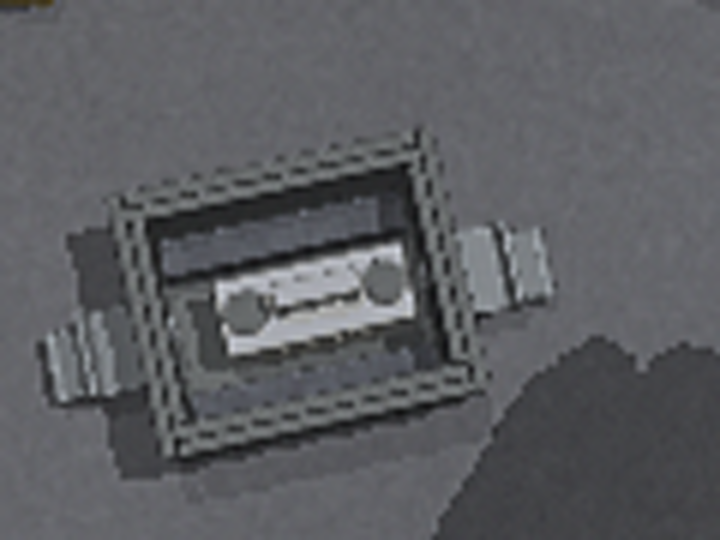

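The lid lies flat within the mat at (250,245), and both clips are still open. Now I'll fit the pack's pose.

```bash
cat > f2.py <<'E'
from fit import *
T=pickle.load(open("top1.pkl","rb"));S=pickle.load(open("scene1.pkl","rb"))
t=C([(215,280),(405,240),(415,317),(228,357)],265,130,6); s=C([(495,482),(608,535),(467,528)],180,90,4)
print('---')
for o in([(T,t),(S,s)],[(T,t)],[(S,s)]):
    x,r=fit(o,.04,.1,.054,[.56,.005,11]); print(x,r.round(1).tolist())
x,_=fit([(T,t),(S,s)],.04,.1,.054,[.56,.005,11])
L=[box(*x,0,0,.04,.1,.054),box(*x,0,0,.012,.044,.084)]
crop(T,295,160,50,40,10,"pics/q1.png",L); crop(S,285,200,60,50,10,"pics/q2.png",L)
cv2.imwrite("pics/q.png",np.hstack([cv2.resize(cv2.imread(f"pics/q{i}.png"),(400,330)) for i in(1,2)]))
E
python3 f2.py
```

```text
[5.64380506e-01 8.75665298e-03 1.16497260e+01] 0.32646495078178894 [[-1.0, -0.0], [-0.1, -0.4], [-0.1, 0.2], [-0.4, 0.3], [-0.2, -0.5], [-0.4, 0.1], [0.1, -0.3], [-0.7, -0.4]]
[5.64383989e-01 7.54380770e-03 1.15259577e+01] 0.2737105818056449 
[5.64525463e-01 9.99131399e-03 1.17709283e+01] 0.2010047503114052 
[0.49040235 0.36574553 7.8746232 ] 0.429692411909004 [[-0.6, -0.5], [-0.4, -0.8], [-0.3, 0.1], [-0.3, 0.1], [-0.7, -0.5], [0.5, -0.0], [0.2, -0.5], [-0.6, -0.8]]
[0.48950369 0.36444146 7.70833056] 0.22863719969549834 
[0.49125674 0.36676652 8.01493682] 0.3525004414490631 
[ 0.49491539 -0.35920976  4.22163799] [[-0.3, 0.3], [0.3, -0.7], [0.6, 0.6], [-0.5, -0.3]]
---
[5.67426898e-01 1.03055893e-03 1.17661587e+01] [[-0.9, 0.1], [-0.5, -0.0], [0.6, -0.2], [-0.4, -0.1], [-1.1, -0.3], [1.0, 0.4], [-0.6, -1.1]]
[5.67229657e-01 1.70136075e-04 1.12527065e+01] [[-0.6, -0.0], [-0.1, 0.2], [0.9, -0.0], [-0.2, -0.1]]
[5.67568425e-01 2.30198072e-03 1.26414190e+01] [[-1.0, 0.1], [1.3, 0.4], [-0.3, -0.6]]
```

View pics/q.png

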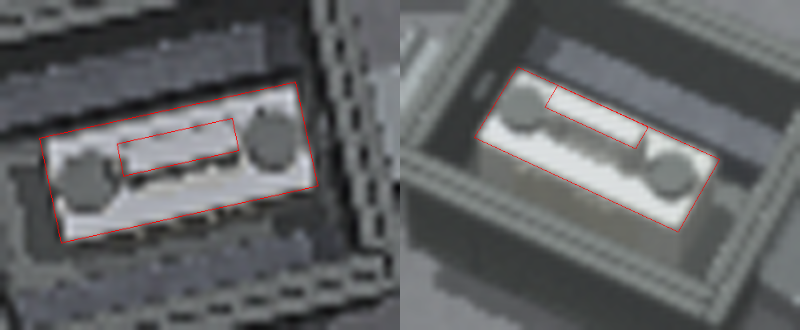

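Request:
{"op": "play_rows", "data": {"rows": [[0.4,[0,0,0],[0.2,-0.3,-7.3]],[0.4,[1.4,-3.2,0],[0,0,0]],[0.4,[1.4,-3.4,0],[0,0,0]],[0.4,[1.4,-3.4,0],[0,0,0]],[0.4,[1.4,-3.4,0],[0,0,0]],[0.4,[1.4,-3.4,0],[0,0,0]],[0.4,[1.4,-3.4,0],[0,0,0]],[0.4,[1.4,-3.4,0],[0,0,0]],[0.4,[1.4,-3.4,0],[0,0,0]],[0.4,[1.4,-3.0,0],[0,0,0]],[0.4,[0.6,-1.5,0],[0,0,0]],[0.4,[0,0,0],[0,0,0]]], "newtons": 25}}

```text
time: 18.35
ee_pos: [0.5556, -0.009, 0.1679]
tcp_rot: [-179.0, 1.6, 11.8]
wrist_force: [-0.8, -0.1, -0.0]
opening: 0.0517
```

```bash
python3 go.py .5674 .0012 .13 11.65
```

```text
t 18.35 pos [ 0.5556 -0.009   0.1679] rot [-179.01    1.64   11.79] F [-0.8 -0.1 -0. ] open 0.0517
tool delta cm [ 1.47 -0.69  3.76] norm 4.1
turn tool deg [-0.99  1.64  0.13]
```

Request:
{"op": "play_rows", "data": {"rows": [[0.45,[0,0,0],[-1.0,1.6,0.1]],[0.45,[1.1,-0.8,1.0],[0,0,0]],[0.45,[0.2,-0.1,1.5],[0,0,0]],[0.45,[0,0,1.0],[0,0,0]],[0.45,[0,0,0],[0,0,0]]]}}

```text
time: 18.85
ee_pos: [0.5651, 0.0017, 0.1246]
tcp_rot: [-179.9, 0.5, 11.7]
wrist_force: [0.1, 0.2, -0.7]
opening: 0.0467
```

```bash
python3 go.py .5674 .0012 .071 11.65
```

```text
t 18.85 pos [0.5651 0.0017 0.1246] rot [-179.94    0.51   11.67] F [ 0.1  0.2 -0.7] open 0.0467
tool delta cm [0.26 0.1  5.36] norm 5.37
turn tool deg [-0.06  0.51  0.02]
```

Request:
{"op": "play_rows", "data": {"rows": [[0.45,[0.3,0.1,0.8],[0,0.5,0]],[0.45,[0,0,1.2],[0,0,0]],[0.45,[0,0,1.2],[0,0,0]],[0.45,[0,0,0.8],[0,0,0]],[0.45,[0,0,0.4],[0,0,0]],[0.45,[0,0,0],[0,0,0]]]}}

```text
time: 19.45
ee_pos: [0.5677, 0.0001, 0.0756]
tcp_rot: [-179.9, 0.1, 11.6]
wrist_force: [-0.1, 0.1, 0.8]
opening: 0.0472
```

```bash
python3 go.py .5674 .0012 .071 11.65
```

```text
t 19.45 pos [5.677e-01 1.000e-04 7.560e-02] rot [-1.7991e+02  9.0000e-02  1.1580e+01] F [-0.1  0.1  0.8] open 0.0472
tool delta cm [-0.01 -0.11  0.46] norm 0.48
turn tool deg [-0.09  0.09 -0.07]
```

Request:
{"op": "play_rows", "data": {"rows": [[0.45,[0,-0.1,0.3],[0,0,0]],[0.45,[0,0,0.2],[0,0,0]],[0.45,[0,0,0],[0,0,0]],[1,[0,0,0],[0,0,0]],[1,[0,0,0],[0,0,0]],[1,[0,0,0],[0,0,0]],[1,[0,0,0],[0,0,0]],[1,[0,0,0],[0,0,0]]], "newtons": 25}}

```text
time: 20.25
ee_pos: [0.5684, 0.0014, 0.0719]
tcp_rot: [-179.9, -0.1, 11.6]
wrist_force: [0.5, 0.3, -0.3]
opening: 0.0116
```

Request:
{"op": "play_rows", "data": {"rows": [[1,[0,0,-0.3],[0,0,0]],[1,[0,0,-0.5],[0,0,0]],[1,[0,0,-0.8],[0,0,0]],[1,[0,0,-1.5],[0,0,0]],[1,[0,0,-1.8],[0,0,0]],[1,[0,0,-1.8],[0,0,0]],[1,[0,0,-1.8],[0,0,0]],[1,[0,0,-1.8],[0,0,0]],[1,[0,0,-1.5],[0,0,0]],[1,[0,0,-0.5],[0,0,0]],[1,[0,0,0],[0,0,0]]]}}

```text
time: 21.35
ee_pos: [0.5682, 0.0012, 0.2086]
tcp_rot: [-180.0, -0.3, 11.6]
wrist_force: [0.5, 0.3, -2.4]
opening: 0.0112
```

```bash
python3 go.py .4856 .4004 .19 97.87;python3 - <<'E'
from h import *
from workcell import camera
c=camera("scene"); crop(c,265,120,120,130,4,f"pics/p9.png")
E
```

```text
t 21.35 pos [0.5682 0.0012 0.2086] rot [-179.99   -0.3    11.59] F [ 0.5  0.3 -2.4] open 0.0112
tool delta cm [ -0.08 -40.77   1.87] norm 40.81
turn tool deg [  0.22  -0.24 -86.28]
```

View pics/p9.png

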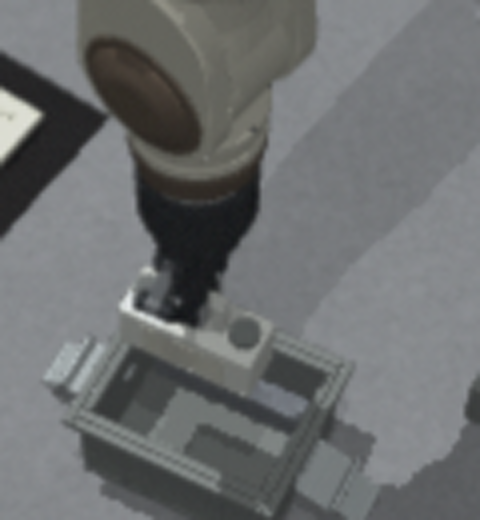

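The pack is held level by its handle, clear of the box. Moving over to the carrier.

Request:
{"op": "play_rows", "data": {"rows": [[1,[0,-1.5,0],[0,0,0]],[1,[0,-2.5,0],[0,0,0]],[1,[0,-3.0,0],[0,0,0]],[1,[0,-3.0,0],[0,0,0]],[1,[0,-3.0,0],[0,0,0]],[1,[0,-3.0,0],[0,0,0]],[1,[0,-3.0,0],[0,0,0]],[1,[0,-3.0,0],[0,0,0]],[1,[0,-3.0,0],[0,0,0]],[1,[0,-3.0,0],[0,0,0]],[1,[0,-2.5,0],[0,0,0]],[1,[0,-1.5,0],[0,0,0]]]}}

```text
time: 22.6
ee_pos: [0.4933, 0.3311, 0.1973]
tcp_rot: [180.0, 0.7, 11.5]
wrist_force: [0.3, -0.0, -1.9]
opening: 0.0112
```

```bash
python3 go.py .4856 .4004 .19 97.87
```

```text
t 22.6 pos [0.4933 0.3311 0.1973] rot [179.98   0.67  11.48] F [ 0.3 -0.  -1.9] open 0.0112
tool delta cm [ 0.63 -6.95  0.72] norm 7.01
turn tool deg [ -0.49   0.55 -86.39]
```

Request:
{"op": "play_rows", "data": {"rows": [[1,[0.3,-2.5,0],[0,0,0]],[1,[0.2,-2.5,0],[0,0.5,0]],[1,[0,-1.0,0],[0,0,-4]],[1,[0,0,0],[0,0,-7]],[1,[0,0,0],[0,0,-7]],[1,[0,0,0],[0,0,-7]],[1,[0,0,0],[0,0,-7]],[1,[0,0,0],[0,0,-7]],[1,[0,0,0],[0,0,-7]],[1,[0,0,0],[0,0,-7]],[1,[0,0,0],[0,0,-7]],[1,[0,0,0],[0,0,-7]]]}}

```text
time: 23.8
ee_pos: [0.4791, 0.3958, 0.188]
tcp_rot: [-179.3, 0.7, 81.2]
wrist_force: [-0.0, 0.5, -2.6]
opening: 0.0119
```

Request:
{"op": "play_rows", "data": {"rows": [[1,[0,0,0],[0,0,-7]],[1,[0,0,0],[0,0,-5]],[1,[0,0,0],[0,0,0]]]}}

```text
time: 24.1
ee_pos: [0.4779, 0.3954, 0.186]
tcp_rot: [-179.0, 0.7, 93.9]
wrist_force: [0.5, -0.2, -2.2]
opening: 0.0117
```

```bash
python3 go.py .4856 .4004 .14 97.87
```

```text
t 24.1 pos [0.4779 0.3954 0.186 ] rot [-178.97    0.68   93.89] F [ 0.5 -0.2 -2.2] open 0.0117
tool delta cm [0.5  0.88 4.58] norm 4.69
turn tool deg [-1.05  0.64 -3.99]
```

Request:
{"op": "play_rows", "data": {"rows": [[1,[0,0,0],[-1.0,0.6,-4.0]],[1,[0.3,0.4,1.0],[0,0,0]],[1,[0.2,0.4,1.5],[0,0,0]],[1,[0,0,1.2],[0,0,0]],[1,[0,0,0.5],[0,0,0]],[1,[0,0,0],[0,0,0]]]}}

```text
time: 24.7
ee_pos: [0.4845, 0.4013, 0.1368]
tcp_rot: [-179.7, 0.2, 97.2]
wrist_force: [0.1, 0.6, -2.4]
opening: 0.0111
```

```bash
python3 go.py .4856 .4004 .12 97.87
```

```text
t 24.7 pos [0.4845 0.4013 0.1368] rot [-179.67    0.22   97.17] F [ 0.1  0.6 -2.4] open 0.0111
tool delta cm [-0.1   0.11  1.68] norm 1.69
turn tool deg [-0.34  0.22 -0.7 ]
```

Request:
{"op": "play_rows", "data": {"rows": [[1,[-0.1,0.1,0.3],[-0.3,0.2,-0.7]],[1,[0,0,0.6],[0,0,0]],[1,[0,0,0.5],[0,0,0]],[1,[0,0,0.3],[0,0,0]],[1,[0,0,0],[0,0,0]]]}}

```text
time: 25.2
ee_pos: [0.4858, 0.4003, 0.1189]
tcp_rot: [180.0, -0.0, 97.9]
wrist_force: [0.0, -1.1, -1.2]
opening: 0.0117
```

```bash
cat > chk.py <<'E'
from h import *
from workcell import camera,get_obs
import sys
o=get_obs();p=o["ee_pos"];yaw=o["tcp_rot"][2]-90
b=p[2]-.0639
L=[box(p[0],p[1],yaw,0,0,.1,.04,b+.046),box(.4904,.3657,7.87,0,.035,.116,.052,.024),box(.4904,.3657,7.87,0,0,.130,.134,.024)]
c=camera("scene"); crop(c,385,220,90,95,8,f"pics/{sys.argv[1]}s.png",L)
c=camera("top"); crop(c,160,165,75,75,8,f"pics/{sys.argv[1]}t.png",L)
cv2.imwrite(f"pics/{sys.argv[1]}.png",np.hstack([cv2.resize(cv2.imread(f"pics/{sys.argv[1]}{i}.png"),(400,410)) for i in"st"]))
E
python3 go.py .4856 .4004 .07 97.87; python3 chk.py r1
```

```text
t 25.2 pos [0.4858 0.4003 0.1189] rot [ 1.7998e+02 -1.0000e-02  9.7860e+01] F [ 0.  -1.1 -1.2] open 0.0117
tool delta cm [ 0.01 -0.02  4.89] norm 4.89
turn tool deg [ 0.02 -0.01 -0.01]
```

View pics/r1.png

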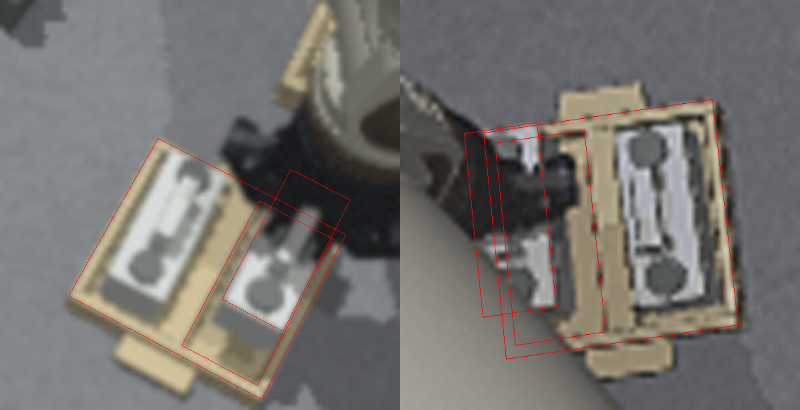

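Carrier overlay matches; pack is aligned with the free lane. Descending, slow at the end.

Request:
{"op": "play_rows", "data": {"rows": [[1,[0,0,0.5],[0,0,0]],[1,[0,0,0.6],[0,0,0]],[1,[0,0,0.6],[0,0,0]],[1,[0,0,0.5],[0,0,0]],[1,[0,0,0.3],[0,0,0]],[1,[0,0,0],[0,0,0]]]}}

```text
time: 25.9
ee_pos: [0.486, 0.4006, 0.0922]
tcp_rot: [179.9, -0.0, 97.9]
wrist_force: [0.5, 0.1, -1.7]
opening: 0.0115
```

```bash
python3 go.py .4856 .4004 .07 97.87
```

```text
t 25.9 pos [0.486  0.4006 0.0922] rot [ 1.7994e+02 -4.0000e-02  9.7860e+01] F [ 0.5  0.1 -1.7] open 0.0115
tool delta cm [-0.01 -0.04  2.22] norm 2.22
turn tool deg [ 0.06 -0.04 -0.01]
```

Request:
{"op": "play_rows", "data": {"rows": [[1,[0,0,0.2],[0,0,0]],[1,[0,0,0.2],[0,0,0]],[1,[0,0,0.2],[0,0,0]],[1,[0,0,0.2],[0,0,0]],[1,[0,0,0.2],[0,0,0]],[1,[0,0,0.2],[0,0,0]],[1,[0,0,0.2],[0,0,0]],[1,[0,0,0],[0,0,0]]]}}

```text
time: 26.7
ee_pos: [0.4862, 0.4007, 0.0775]
tcp_rot: [179.9, -0.1, 97.9]
wrist_force: [0.5, 0.2, -2.3]
opening: 0.0116
```

```bash
python3 go.py .4856 .4004 .07 97.87
```

```text
t 26.7 pos [0.4862 0.4007 0.0775] rot [ 1.7991e+02 -6.0000e-02  9.7870e+01] F [ 0.5  0.2 -2.3] open 0.0116
tool delta cm [-0.03 -0.07  0.75] norm 0.75
turn tool deg [ 0.09 -0.06 -0.  ]
```

Request:
{"op": "play_rows", "data": {"rows": [[1,[0,0,0.15],[0,0,0]],[1,[0,0,0.15],[0,0,0]],[1,[0,0,0.15],[0,0,0]],[1,[0,0,0.15],[0,0,0]],[1,[0,0,0],[0,0,0]]]}}

```text
time: 27.2
ee_pos: [0.4863, 0.4008, 0.0711]
tcp_rot: [179.9, -0.1, 97.9]
wrist_force: [0.2, -0.2, -2.5]
opening: 0.0115
```

Request:
{"op": "play_rows", "data": {"rows": [[1,[0,0,0.15],[0,0,0]],[1,[0,0,0],[0,0,0]]]}}

```text
time: 27.4
ee_pos: [0.4865, 0.401, 0.07]
tcp_rot: [179.9, -0.1, 97.9]
wrist_force: [0.0, 0.5, -2.8]
opening: 0.0117
```

Request:
{"op": "play_rows", "data": {"rows": [[1,[0,0,0.15],[0,0,0]],[1,[0,0,0],[0,0,0]]]}}

```text
time: 27.6
ee_pos: [0.4868, 0.4011, 0.0702]
tcp_rot: [179.8, -0.1, 97.9]
wrist_force: [0.0, 1.0, -1.3]
opening: 0.0115
```

Request:
{"op": "play_rows", "data": {"rows": [[1,[0,0,0.15],[0,0,0]],[1,[0,0,0],[0,0,0]]]}}

```text
time: 27.8
ee_pos: [0.4872, 0.4014, 0.07]
tcp_rot: [179.7, -0.2, 97.9]
wrist_force: [-0.4, -0.4, -1.8]
opening: 0.0116
```

TCP has stopped at the expected height (0.070) and the load is coming off, so the pack is on the floor. Releasing.

Request:
{"op": "play_rows", "data": {"rows": [[1,[0,0,0.1],[0,0,0]],[0.85,[0,0,0],[0,0,0]],[0.65,[0,0,0],[0,0,0]],[0.65,[0,0,0],[0,0,0]],[0.65,[0,0,0],[0,0,0]],[0.65,[0,0,-0.5],[0,0,0]],[0.65,[0,0,-1.0],[0,0,0]],[0.65,[0,0,-2.5],[0,0,0]],[0.65,[0,0,-4],[0,0,0]],[0.65,[0,0,-4],[0,0,0]],[0.65,[0,0,0],[0,0,0]]]}}

```text
time: 28.9
ee_pos: [0.4859, 0.4004, 0.1954]
tcp_rot: [179.7, -0.2, 97.9]
wrist_force: [-0.3, -0.2, 0.1]
opening: 0.03
```

```bash
python3 go.py .4856 .4004 .2 97.87; python3 - <<'E'
from h import *
from workcell import camera
for n in("scene","top"):
    c=camera(n); cv2.imwrite(f"pics/s{n}.png",c["img"][:,:,::-1]);pickle.dump(c,open(n+"2.pkl","wb"))
E
```

```text
t 28.9 pos [0.4859 0.4004 0.1954] rot [ 1.7971e+02 -1.7000e-01  9.7860e+01] F [-0.3 -0.2  0.1] open 0.03
tool delta cm [ 0.   -0.03 -0.46] norm 0.46
turn tool deg [ 0.29 -0.17 -0.01]
```

View pics/sscene.png

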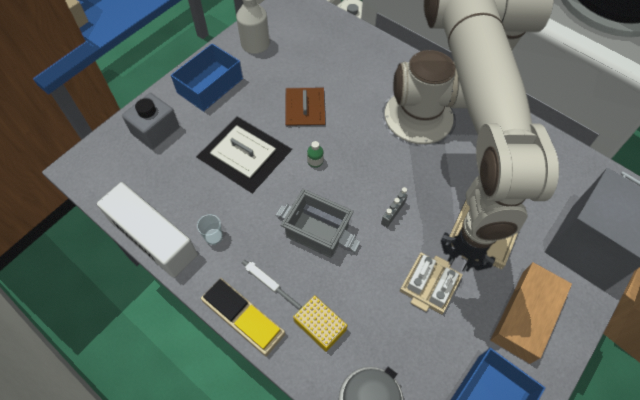

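```bash
python3 - <<'E'
from h import *
S=pickle.load(open("scene2.pkl","rb"))
crop(S,395,240,75,75,8,"pics/fin.png",[box(.4868,.4012,7.87,0,0,.1,.04,.052)])
E
```

```text
(no output)
```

View pics/fin.png

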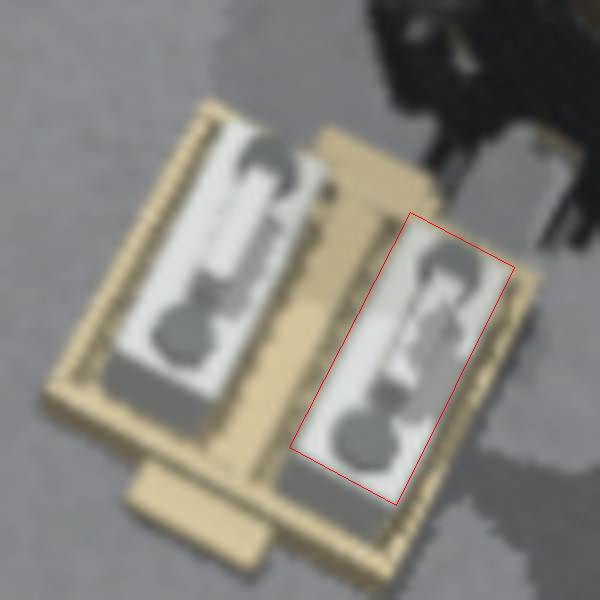

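The pack stands level on the floor of the free lane: its top face matches the overlay computed for the lane-floor height. The other pack has not moved, the clips are open and the lid is on the mat. Handing in.

```bash
python3 -c "
from workcell import job_done; print(job_done())"
```

```text
the job is handed in; nothing more can be done
None
```

The job is done and handed in at about 29 s of the 67 s allowed. I pushed both clips open with shut fingers, laid the lid flat and right way up on the mat, and set the reagent pack in the carrier's +y lane.

- **Pack handling:** I gripped it at 25 N and lowered it at about 2 cm/s or less, letting go only once the lane floor was taking its weight.
- **Last pictures:** Both clips are open and the lid lies within the mat. The pack's top face matches the height expected when it stands on the lane floor. The other pack and the bystanders looked unmoved in the pictures, and the gripper was clear of everything.
- **Wrist force:** The largest reading I saw was about 3 N.
- **Mismatches:** No check failed. As I lowered the lid, the wrist force did not drop clearly at first contact. I used a few extra 1–2 mm steps to confirm it was down before letting go. The top camera's view of the carrier was partly blocked by the arm during lowering, so the final pack check rests on the scene camera.

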